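# Lock the open clamp of the soldering jig

## Task

The wooden soldering block lies in its aluminium jig between two turn clamps; one is locked, with its toe over the end of the block, and the other has been left open, with its toe swung aside. Take the open clamp by its upright black handle and turn it clockwise, seen from above, until it clicks past its detent into the locked position with its toe over the block, then let go. Leave the other clamp locked.

Things in the scene. Friction and masses are not known exactly. Their poses are not given: they have to be found in the camera images.
- clamp_grip (a point): Middle of the OPEN clamp's handle, on its vertical turning axis, 63 mm above the desk. The handle is an upright black bar 52 mm long, 14 mm thick, 30 mm high (47 to 77 mm above the desk); take it across the 14 mm from above. x axis: along the bar, to where the toe points; z up. Toe: dark steel bar under the handle, 14 mm wide, reaching 41 mm along +x, its top 40 mm above the desk.
- clamp (a joint): Angle of the open clamp, rad: about 0 when open, growing clockwise seen from above; 1.2 (69 degrees) is locked, the toe pointing at the middle of the block. A spring detent resists the turn with up to about 0.17 N m until its crest at 0.6; past the crest it snaps the clamp on to 1.2. Fixed stops lie 0.04 beyond both ends.
- far_clamp_grip (a point): The same point and axes on the handle of the other clamp, alike in shape and size, at the opposite end of the jig, 182 mm away. It is already locked: its toe and handle point along the jig, over the block. Leave it so.
- far_clamp (a joint): Angle of the other clamp, rad: it starts at 0, which is locked; it falls as the clamp is turned back counterclockwise, to -1.2 when open.
- jig: Aluminium base plate, 92 x 250 mm, top 10 mm above the desk, fixed to the desk at any heading. Origin under its middle, 2 mm above the desk, y axis along its length: the open clamp's axis is at y = +91 mm, the locked one's at y = -91 mm. The wooden block, 70 x 125 mm, top 30 mm above the desk, is fixed in the middle; side fences reach 22 mm high.

How it is judged:
At the end, for the whole second after the job is handed in: The clamp that was open is at rest in its locked notch, within about 10 degrees (joint above 1.02 of 1.2 rad), and the other clamp is still locked to the same tolerance (value of joint clamp above 1.02 rad and value of joint far_clamp above -0.18 rad and velocity of joint clamp between -0.1 and 0.1 rad/s); the robot touches nothing.
It fails at once if the clamp that was already locked is turned back out of its notch (by more than 0.4 rad) (value of joint far_clamp below -0.4 rad).
It also fails if it takes over 32 s, if anything falls off the work surface, if the arm or the gripper's body presses on something with over 40 N, if the wrist force passes 120 N, or if a joint passes its speed limit or range.

## Robot

A 6-joint arm with a two-finger parallel gripper is mounted at the origin on a cart in front of the work surface, level with it; the furniture and walls round the work are solid. World frame = base frame: x ahead of the robot, y to its left, z up, the work surface at z = 0. Lengths are in m, angles in rad, forces in N, time in s.
With the tool pointing down it reaches from about 0.425 to 0.95 m from the base axis. Payload 3.5 kg.
Tool frame: the origin (TCP) lies between the finger pads; the fingertips stand 19 mm ahead of it and the grasp point (between the pads) is the TCP; z points along the fingers, y is the line along which they close (so a half turn about z gives the same grasp; the last joint's range is limited). The gripper opens to 85 mm and grips with 20 to 120 N. Pads are 22 mm wide; open, the fingers measure 114 mm over their backs; the gripper's body (76 mm by 85 mm) begins 54 mm behind the grasp point. The pads swing forward as they close: fully open they stand 13 mm farther back than shut.
Start: joints at [1.109, 0.286, 1.577, -0, 1.279, -0.15], TCP at [0.207, 0.642, 0.25] pointing down, gripper open.
Joint ranges: [-2.77, 2.77], [-0.9, 2.22], [0.21, 2.48], [-1.53, 4.67], [0.24, 2.81], [-2.84, 2.84]. Speed limits (rad/s): [2.79, 2.79, 3.14, 3.14, 3.14, 3.14].

## Interface

Orientations are given as a rotation vector (axis times angle).
In Python, from station import robot gives the robot as it stands. Calls block until the motion is done:
- robot.move_ptp(position, orientation): joint-space move of the TCP to a pose.
- robot.move_linear(position, frame=None, rate=0.15, until_force=None): straight line of the TCP; frame=None keeps the orientation; rate is the mean speed in m/s. With until_force (N) it stops when the force on the tool has changed by that much, and returns True; else False.
- robot.movej(angles): joint-space move.
- robot.gripper_to(opening, effort=None): opening from 0.0 (shut) to 1.0 (fully open); effort is the grip in N (None keeps the last); returns when the fingers have stopped.
- robot.dwell(seconds).
- robot.ik(position, orientation): joint angles nearest the present ones, or None.
- robot.read_state(): the state.
- robot.get_image(name): name is "side" or "top" or "wrist"; returns a dict with "color" (384x512x3 uint8, blue, green, red), "intrinsics" (3x3 intrinsics, pixels), "D" ([k1, k2, p1, p2, k3] as OpenCV has them; the pictures are not rectified), "eye" and "rotation" of the camera in the world. Camera axes: x right, y up, looking along -z (the intrinsics and any distortion apply to the point x, -y, -z); pixel columns grow to the right and rows downward; lengths in m; the calibration is good to about 2 mm. A picture is of the moment at which its call begins. There is no depth.
A pose or a line that the arm cannot do raises robot.MotionError and nothing moves.
- robot.close_job(): hands the job in; it is judged then, once.
The state is a dict: "time_s": time; "joints": joint angles; "joint_vel": joint speeds; "effort": joint torques, N m; "tool_pos": TCP position; "tcp_rot": TCP orientation; "wrist_force": force on the tool from outside, world axes, zero at the start; "ft_torque": the same for the moment, N m; "width": opening from 0.0 (shut) to 1.0 (fully open); "grip_force": force on a finger pad.
Only numpy, scipy, OpenCV 4.12 (cv2) and the standard library are available. Lean on these libraries where they do the work, as an engineer would, in place of code of your own. Each camera call takes 0.05 s, during which the arm holds its last target. There are 200 camera calls.

## Working session

There is one attempt and no reset: what is moved stays moved. The work goes in short steps, each a Python script; the robot and the scene stay as the last script left them, time stands still between calls to the robot, and variables do not carry over. Pictures are saved under pics/ and viewed, at most 10 in all, crops included, and the job is handed in when it is done.

```bash
mkdir -p pics; ls
python3 - <<'E'
from station import robot
import cv2,numpy as np
for n in("top","side"):
    d=robot.get_image(n);cv2.imwrite(f"pics/{n}0.png",d["color"]);print(n,d["eye"],np.round(d["rotation"],3).tolist(),d["intrinsics"],d["D"])
s=robot.read_state();print(s["time_s"],s["tcp_rot"])
E
```

```text
pics
top [ 0.48287811 -0.10460002  0.90047205] [0.069, -0.097, -1.577] [[354.85948371   0.         253.87361172]
 [  0.         354.85948371 192.11131121]
 [  0.           0.           1.        ]] [-0.0903603  0.         0.         0.         0.       ]
side [ 0.58432578 -0.73413885  0.65629427] [0.831, 0.027, 0.054] [[421.34205187   0.         257.81639408]
 [  0.         421.34205187 190.54447973]
 [  0.           0.           1.        ]] [-0.0281013  0.         0.         0.         0.       ]
0.1 [-0.48772886 -3.10283955  0.00312572]
```

View pics/top0.png

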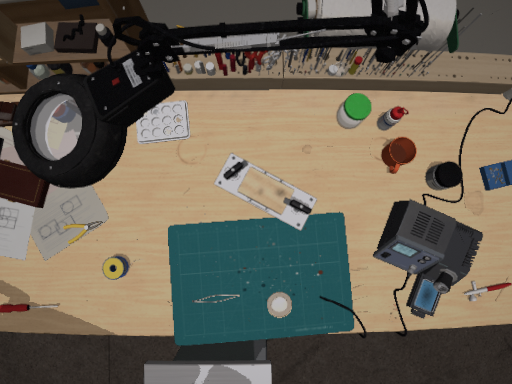

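View pics/side0.png

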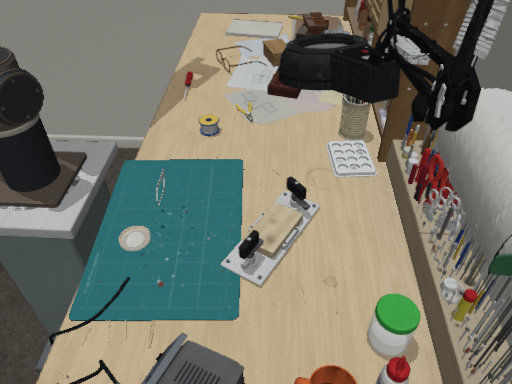

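Jig near top (265,190). The left clamp (235,170) looks askew and so open; the right one (298,206) is aligned with the jig. The magnifier lamp overhangs on the left.

```bash
cat > h.py <<'E'
import cv2,numpy as np
from scipy.spatial.transform import Rotation as R
def rays(d,px):
    p=cv2.undistortPoints(np.float64(px).reshape(-1,1,2),d["intrinsics"],np.float64(d["D"])).reshape(-1,2)
    M=R.from_rotvec(d["rotation"]).as_matrix() if np.size(d["rotation"])==3 else d["rotation"]
    return np.c_[p[:,0],-p[:,1],-np.ones(len(p))]@np.array(M).T
def plane(d,px,z):
    r=rays(d,px); e=np.array(d["eye"]); return e+r*((z-e[2])/r[:,2])[:,None]
def tri(d1,p1,d2,p2):
    a,b=rays(d1,[p1])[0],rays(d2,[p2])[0]; e1,e2=map(np.array,(d1["eye"],d2["eye"]))
    t=np.linalg.lstsq(np.c_[a,-b],e2-e1,rcond=None)[0]; p,q=e1+a*t[0],e2+b*t[1]
    return (p+q)/2,np.linalg.norm(p-q)
E
python3 - <<'E'
from h import *
from station import robot
t=robot.get_image("top");s=robot.get_image("side")
for n,a,b in(("left",(235,169),(296,189)),("right",(299,206),(249,243)),("lamp c",(57,128),(322,60)),("lamphead",(130,90),(365,75)),("elbow",(155,40),(395,30))):
    print(n,*tri(t,a,s,b))
print(plane(t,[(235,169),(299,206)],.077))
im=t["color"][140:240,205:330];sd=s["color"][170:290,210:330]
cv2.imwrite("pics/crop.png",np.hstack([cv2.resize(im,(400,320),interpolation=2),cv2.resize(sd,(320,320),interpolation=2)]))
for x0,y0,w,h in((215,150,38,38),(280,185,40,35)):
    g=t["color"][y0:y0+h,x0:x0+w].max(2); m=(g<60).astype(np.uint8)
    n,l,st,c=cv2.connectedComponentsWithStats(m);k=1+st[1:,4].argmax()
    ys,xs=np.nonzero(l==k);print(st[k],cv2.minAreaRect(np.c_[xs+x0,ys+y0].astype(np.float32)))
E
```

```text
left [ 0.62595914 -0.07544272  0.06359777] 0.003459386062987777
right [ 0.53736815 -0.22696235  0.0614497 ] 0.0015201299474419188
lamp c [0.69423738 0.30113334 0.17709453] 0.012870900233681034
lamphead [0.76629289 0.13097409 0.22096286] 0.004607882569647079
elbow [0.79203437 0.04615778 0.35660922] 0.003897174183486551
[[ 0.62538699 -0.07573537  0.077     ]
 [ 0.5370978  -0.22459139  0.077     ]]
[  9  12  20  17 136] ((233.62294006347656, 170.14755249023438), (7.170065879821777, 22.278419494628906), 50.19443130493164)
[  9  15  22  14 127] ((299.70001220703125, 206.60003662109375), (22.360679626464844, 6.7082037925720215), 26.56505012512207)
```

View pics/crop.png

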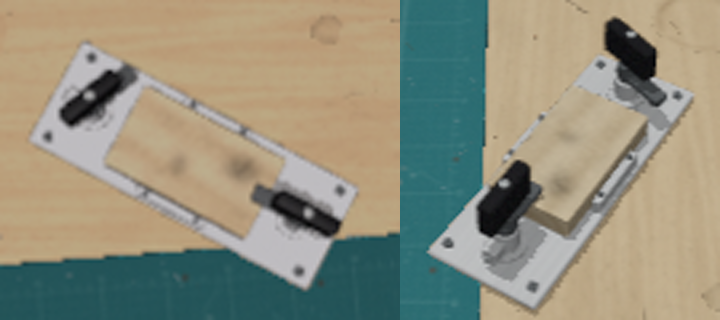

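The crop confirms it: the left clamp is open, with its toe pointing up and right and its axis screw at about top (233.8,170.3). The right clamp is locked. The lamp is in the way of a direct swing, so I'll retract first, then swing over.

```bash
cat >> h.py <<'E'
def ori(h):
    c,s=np.cos(h),np.sin(h)
    return R.from_matrix(np.array([[c,s,0],[s,-c,0],[0,0,-1.]])).as_rotvec()
E
python3 - <<'E'
from h import *
from station import robot
t=robot.get_image("top")
L,Rt=plane(t,[(233.7,170.2),(300,206.6)],.077)
a,b=plane(t,[(226,177),(241.5,163.8)],.077)
h=np.arctan2(*(b-a)[1::-1]); j=np.arctan2(*(Rt-L)[1::-1])
print(L,Rt,np.linalg.norm((Rt-L)[:2]),"toe heading",h,"jig dir",j,"diff",(h-j)%(2*np.pi))
h=j+1.2
p0=[.21,.40,.27];above=np.r_[L[:2],.2]
for k in(0,np.pi):
    q=[robot.ik(above,ori(h+k)),robot.ik(above,ori(h+k-1.2))]
    print(k,[None if x is None else np.round(x,2) for x in q])
print(robot.ik(p0,robot.read_state()["tcp_rot"]))
E
```

```text
[ 0.62255157 -0.07267462  0.077     ] [ 0.53567482 -0.22690631  0.077     ] 0.17701689536540033 toe heading -0.8639022864725134 jig dir -2.0837836158049163 diff 1.219881329332403
0 [array([-0.28,  0.23,  1.74,  0.  ,  1.17,  2.18]), None]
3.141592653589793 [array([-0.28,  0.23,  1.74,  0.  ,  1.17, -0.96]), array([-0.28,  0.23,  1.74, -0.  ,  1.17,  0.24])]
[ 8.62244246e-01 -2.42588375e-01  2.07875926e+00 -2.69936492e-04
  1.30657015e+00 -3.96708043e-01]
```

Run:
```python
from h import *
from station import robot
L=np.array([.6226,-.0727]);h=-2.084+1.2+np.pi
robot.move_ptp([.21,.40,.27],robot.read_state()["tcp_rot"])
q=np.array(robot.read_state()["joints"]); q[0]=-.28; q[5]=-.96
robot.movej(q)
robot.move_ptp(np.r_[L,.2],ori(h))
s=robot.read_state();print(s["time_s"],s["tool_pos"],s["wrist_force"],s["width"])
d=robot.get_image("wrist");cv2.imwrite("pics/w.png",d["color"]);np.save("w.npy",d,allow_pickle=True)
t=robot.get_image("top");cv2.imwrite("pics/t1.png",t["color"])
```

```text
3.775 [ 0.62222616 -0.07184948  0.20010292] [0.11930783 0.22958867 0.44220214] 0.9986634099167305
```

View pics/w.png

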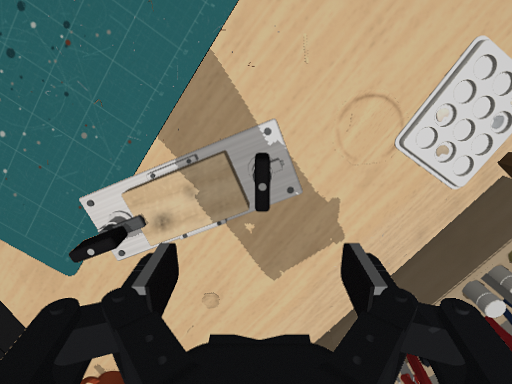

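Wrist view: the open handle stands vertical in the picture between the fingers, at columns 254–271, with its axis screw at about (263,187). The far clamp's screw is at about (90,252).

Run:
```python
from h import *
d=np.load("w.npy",allow_pickle=True).item()
P=plane(d,[(263,187),(90,252)],.077);v=P[1]-P[0]
print(P,np.linalg.norm(v[:2]),np.arctan2(v[1],v[0]))
a,b=plane(d,[(262.5,205),(263,170)],.077);print(np.arctan2(*(b-a)[1::-1]),d["eye"])
```

```text
[[ 0.62506711 -0.07004555  0.077     ]
 [ 0.5360652  -0.23060264  0.077     ]] 0.18357537445916935 -2.0769592653351476
2.248655177146177 [ 0.57062718 -0.00947476  0.32335875]
```

Run:
```python
from h import *
from station import robot
L=np.array([.6243,-.0710]);h=-2.08+1.2+np.pi
def st(n):
    s=robot.read_state();print(n,round(s["time_s"],2),np.round(s["tool_pos"],4),np.round(s["wrist_force"],1),np.round(s["ft_torque"],2),round(s["width"],3),np.round(s["grip_force"],1))
robot.move_ptp(np.r_[L,.15],ori(h))
if robot.move_linear(np.r_[L,.066],rate=.06,until_force=8): st("contact"); raise SystemExit
st("down")
robot.gripper_to(0.0,50);st("grip")
for a in np.linspace(.15,1.2,8):
    robot.move_ptp(np.r_[L,.066],ori(h-a));st(round(a,2))
```

```text
down 5.74 [ 0.6247 -0.0711  0.0666] [-0.1  0.3 -0. ] [ 0.02 -0.01 -0.01] 0.999 0.0
grip 6.39 [ 0.6246 -0.0708  0.0665] [-0.5  1.1  2.3] [ 0.34  0.02 -0.01] 0.154 76.2
0.15 6.66 [ 0.6245 -0.071   0.0665] [-0.7  1.   5.2] [0.31 0.2  0.08] 0.152 76.4
0.3 6.92 [ 0.6243 -0.071   0.0665] [-3.   1.2  4.8] [0.3  0.3  0.17] 0.158 76.7
0.45 7.19 [ 0.6241 -0.0711  0.0665] [-2.5  1.1  5.5] [0.17 0.38 0.05] 0.153 76.8
0.6 7.46 [ 0.6239 -0.0712  0.0665] [-3.  -0.4  5.7] [ 0.14  0.45 -0.03] 0.156 76.8
0.75 7.72 [ 0.6236 -0.0711  0.0665] [-4.8  1.   6.8] [ 0.15  0.58 -0.13] 0.156 76.9
0.9 7.99 [ 0.6235 -0.0711  0.0665] [-5.6  1.1  7.7] [ 0.05  0.64 -0.16] 0.154 77.0
1.05 8.26 [ 0.6233 -0.0711  0.0665] [-6.4  1.1  8.3] [ 0.08  0.73 -0.08] 0.154 77.1
1.2 8.53 [ 0.6231 -0.071   0.0665] [-7.   1.   9.1] [0.13 0.82 0.01] 0.154 77.2
```

The torque follows the detent profile: it peaks, reverses, then drops to zero at 1.2. I'll release, retreat and check.

Run:
```python
from h import *
from station import robot
robot.gripper_to(1.0)
p=np.array(robot.read_state()["tool_pos"]);p[2]=.2
robot.move_linear(p)
s=robot.read_state();print(s["time_s"],s["wrist_force"],s["width"])
cv2.imwrite("pics/w2.png",robot.get_image("wrist")["color"])
```

```text
10.2583 [ 0.29581288 -0.07431395 -0.61268988] 0.9975914171835139
```

View pics/w2.png

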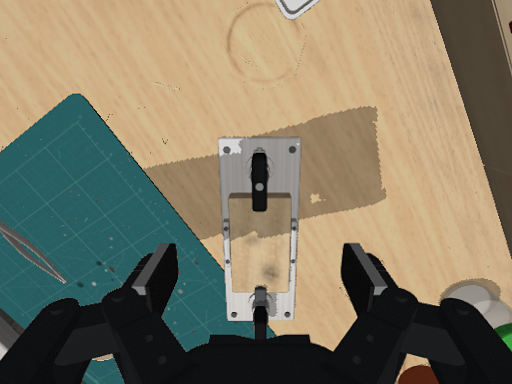

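The near handle (260,180) now lies along the jig with its toe over the block. The far clamp (260,300) is still aligned, and the gripper is clear.

```bash
python3 -c "
from station import robot
print(robot.close_job())"
```

```text
the job is handed in; nothing more can be done
None
```

The open clamp is turned past its detent to the locked position with its toe over the block. The other clamp is still locked, the gripper is clear, and the job was handed in after about 10 s of robot time; no verdict was returned.

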